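# Show the side target to the bench camera in a hand-held mirror

## Robot

A 6-joint arm with a two-finger parallel gripper is mounted at the origin on a cart in front of the work surface, level with it; the furniture and walls round the work are solid. World frame = base frame: x ahead of the robot, y to its left, z up, the work surface at z = 0. Lengths are in m, angles in rad, forces in N, time in s.
With the tool pointing down it reaches from about 0.425 to 1.125 m from the base axis. Payload 14.9 kg.
Tool frame: the origin (TCP) lies at the very end of the fingers, on their centre line; the grasp point (between the pads) lies 19 mm behind it; z points along the fingers, x is the direction in which the jaws open and shut, and the axes are right-handed (so a half turn about z gives the same grasp; the last joint's range is limited). The gripper opens to 91 mm and grips with 3 to 60 N. Pads are 32 mm wide; open, the fingers measure 118 mm over their backs; the gripper's body (76 mm by 178 mm) begins 60 mm behind the grasp point.
Start: joints at [1.299, 0.379, 1.734, -0, 1.028, -0.033], TCP at [0.166, 0.68, 0.214] pointing down, gripper open.
Joint ranges: [-2.77, 2.77], [-0.74, 2.19], [0, 2.66], [-1.06, 4.2], [0.31, 2.87], [-3.08, 3.08]. Speed limits (rad/s): [1.89, 1.89, 2.39, 3.14, 3.14, 3.14].

## Interface

Orientations are given as a 3x3 rotation matrix whose columns are the frame's x, y, z axes.
In Python, from bench import sensors, optics, close_job gives the robot as it stands.
- The arm moves only by the shell command python3 -m jog 'ROWS'. ROWS is JSON, a list of rows, each a list of 7 numbers: the shift along the tool's x, y, z in m, then the turn, a rotation vector about the tool's x, y, z in rad, then the opening in per cent of the stroke, from 0 (shut) to 100 (fully open). In form: [[tx, ty, tz, ax, ay, az, claw], ...]. A call has 1 to 20 rows; each row is the pose to reach, as a shift and turn from the pose commanded when the call began, along the tool's axes at that moment; what a row does not reach only later rows make up. A row lasts 1/8 s, in which the tool goes at most 62.5 mm and 10.7 degrees, less where a joint would pass 70% of its speed; a pose out of reach is approached as far as the arm can. A call with a gripper value outside its range is refused whole. The fingers move at their own pace and stop on an object; the grip force is fixed at half the most. Time passes only in rows, so rows that repeat a pose let the fingers close. It gives the time, the measured TCP pose, the force and the opening at its end, in the units of the state.
- sensors.sense(): the state, without advancing time (a new reading comes with each control period).
- optics.grab_frame(name): name is "side" or "top"; returns a dict with "color" (420x560x3 uint8, red, green, blue), "fx", "fy", "cx", "cy" (pixels), "position" and "rotation" of the camera in the world. Camera axes: x right, y up, looking along -z (the intrinsics and any distortion apply to the point x, -y, -z); pixel columns grow to the right and rows downward; lengths in m; the calibration is good to about 2 mm. A picture is of the moment at which its call begins. There is no depth.
- close_job(): hands the job in, once; it reports no verdict.
The state is a dict: "clock": time; "joint_pos": joint angles; "joint_vel": joint speeds; "effort": joint torques, N m; "eef_pos": TCP position; "ee_rot": TCP orientation; "ft_force": force on the tool from outside, world axes, zero at the start; "ft_torque": the same for the moment, N m; "grip_width": finger opening in m.
Only numpy, scipy, OpenCV 4.12 (cv2) and the standard library are available. Lean on these libraries where they do the work, as an engineer would, in place of code of your own. Each camera call takes 0.05 s, during which the arm holds its last target.

## Task

The bench camera looks straight across the white ring mark and cannot see the cross plate on the swing arm, which stands off to its side. Lift the small standing mirror off the freely turning turntable and hold it upright with the middle of its pane over the middle of the ring at the height of the lens, turned so that the camera sees the cross in the middle of the mirror. Finish while still holding it there, still and clear of everything else; leave the bottle and the blue cap on the turntable, the bottle standing, and do not push the swing arm.

Things in the scene. Friction and masses are not known exactly. Their poses are not given: they have to be found in the camera images.
- mirror: Loose inspection mirror, 0.16 kg, 136 mm tall, on the turntable. Origin: centre of its foot's underside (foot 56 mm across, 10 high). z up along the square aluminium stem (16 x 16 mm, on the origin axis); +x: the way the reflecting pane faces. Pane 58 x 58 mm, upright, in a black 66 mm frame before the stem, 14 to 80 mm high; the back does not reflect. Above 80 mm the bare stem can be gripped.
- mirror_face (a point): Middle of the mirror's reflecting pane: 13.4 mm in front (+x) of the stem's axis and 47 mm above the foot's underside. Same axes as the mirror.
- mirror_grip (a point): Place to grip the mirror's stem, on the stem's axis, 115 mm above the foot's underside (21 mm below the stem's top).
- turntable: Round white turntable, 240 mm across, its flat top 30 mm above the bench. Origin: on the axis, at bench height. The foot is fixed to the bench; the platter turns freely about the upright axis at a touch, without end stops.
- station: Fixed camera station: dark hub disc (110 mm across, 6 high) with a white ring mark (44 mm) round its middle, and a bar along +x to the post of the grey bench camera, which looks back over the ring. Camera: 40 mm wide, top 130 mm above the bench, 150 to 218 mm from the ring's axis. Origin: middle of the ring, bench height; z up, +x to the camera.
- lens (a point): Middle of the front of the camera's lens, 150 mm from the ring's axis and 110 mm above the bench; it looks level at the ring's axis.
- target (a point): Middle of the black cross on the white plate (60 x 60 mm) held upright by the swing arm, 150 mm from the ring's axis, 110 mm above the bench, facing the axis; plate top at 140 mm. The arm, a flat bar, stays put by friction; from above it stands 50 to 110 degrees anticlockwise of the camera.
- view_point (a point): Point in the air on the ring's axis, 110 mm above the bench (lens height), where the middle of the pane must be. Its x axis is level and halves the angle between the directions to the lens and to the cross: a mirror here whose face looks along this axis shows the cross to the camera. z up.
- bottle: Brown reagent bottle, 52 mm across, 104 mm tall, 0.2 kg, standing loose on the turntable; a bystander. Origin: centre of its underside, z up.
- blue_cap: Blue screw cap, 43 mm across, 17 mm high, lying loose on the turntable; a bystander. Origin: centre of its underside.
Things that resemble listed ones, but are neither listed nor needed, are in the scene too. Leave any turquoise look-alike of the mirror alone.

How it is judged:
By the outcome, as a careful person would: the job done as asked, in the order asked, and still so for the second after the job is handed in, while the arm keeps its last pose, push and grip.
It also fails if it takes over 38 s, if anything falls off the work surface, if the arm or the gripper's body presses on something with over 40 N, if the wrist force passes 120 N, or if a joint passes its speed limit or range.

## Working session

There is one attempt and no reset: what is moved stays moved. The work goes in short steps, Python scripts to look and compute and a shell command to move; the robot and the scene stay as the last step left them, time stands still between calls to the robot, and variables do not carry over. Pictures are saved under pics/ and viewed, and the job is handed in when it is done.

```bash
ls; mkdir -p pics; cat > h.py <<'E'
import numpy as np, cv2
from bench import sensors, optics
def grab(n,f):
    d=optics.grab_frame(n); cv2.imwrite('pics/'+f+'.png',d['color'][:,:,::-1]); 
    np.save('pics/'+f+'.npy',d,allow_pickle=True); return d
def load(f): return np.load('pics/'+f+'.npy',allow_pickle=True).item()
def ray(d,u,v):
    c=np.array([(u-d['cx'])/d['fx'],-(v-d['cy'])/d['fy'],-1.]); r=np.array(d['rotation'])@c
    return np.array(d['position']),r/np.linalg.norm(r)
def plane(d,u,v,z):
    p,r=ray(d,u,v); return p+r*(z-p[2])/r[2]
def proj(d,P):
    c=np.array(d['rotation']).T@(np.array(P)-np.array(d['position'])); return d['cx']+d['fx']*c[0]/-c[2], d['cy']-d['fy']*c[1]/-c[2]
E
python3 - <<'E'
from h import *
for n in('side','top'):
    d=grab(n,n+'0'); print({k:(v if k!='color' else 0) for k,v in d.items()})
print(sensors.sense())
E
```

```text
pics
{'color': 0, 'fx': 441.3693553505666, 'fy': 441.3693553505666, 'cx': 274.4244487423202, 'cy': 211.7230565612487, 'position': array([0.43416608, 0.56491203, 1.10486009]), 'rotation': array([[-0.99394192,  0.09857079, -0.04861346],
       [-0.10961988, -0.85716951,  0.50323346],
       [ 0.00793415,  0.50551383,  0.86278202]])}
{'color': 0, 'fx': 498.70120546288393, 'fy': 498.70120546288393, 'cx': 278.93160655906837, 'cy': 205.92365139754662, 'position': array([ 0.31461823, -0.03277285,  1.28571934]), 'rotation': array([[ 2.62867060e-02,  9.90794963e-01, -1.32794389e-01],
       [-9.99654126e-01,  2.59475688e-02, -4.28401911e-03],
       [-7.98893009e-04,  1.32861072e-01,  9.91134349e-01]])}
{'clock': 0.1, 'joint_pos': array([ 1.29873846e+00,  3.79327750e-01,  1.73475322e+00,  6.92037574e-06,
        1.02850409e+00, -3.32616122e-02]), 'joint_vel': array([-1.69737337e-05, -1.89666733e-03, -1.26938654e-03, -6.10080586e-04,
        1.22886872e-03,  1.14738296e-03]), 'effort': array([ 2.01541457e-04, -7.65041614e+01, -4.35294378e+01,  6.52500289e-02,
        3.98272939e-02,  6.51239532e-06]), 'eef_pos': array([0.16545068, 0.67978171, 0.21335841]), 'ee_rot': array([[ 2.36536547e-01,  9.71622554e-01, -2.72383024e-04],
       [ 9.71622086e-01, -2.36536701e-01, -9.54312382e-04],
       [-9.91660016e-04, -3.89236061e-05, -9.99999508e-01]]), 'ft_force': array([-0.32346812,  0.02596283, -0.23727421]), 'ft_torque': array([ 0.04238743, -0.04362363, -0.01547026]), 'grip_width': 0.09099498886765604}
```

View pics/side0.png

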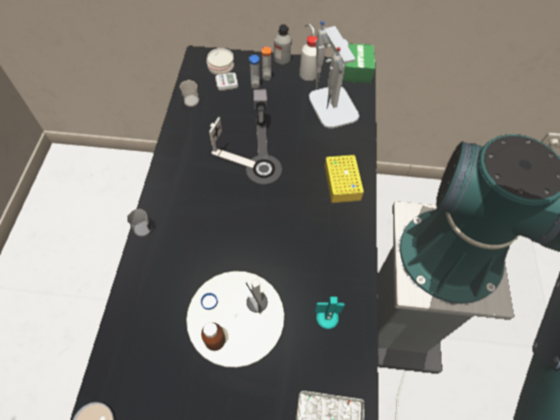

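View pics/top0.png

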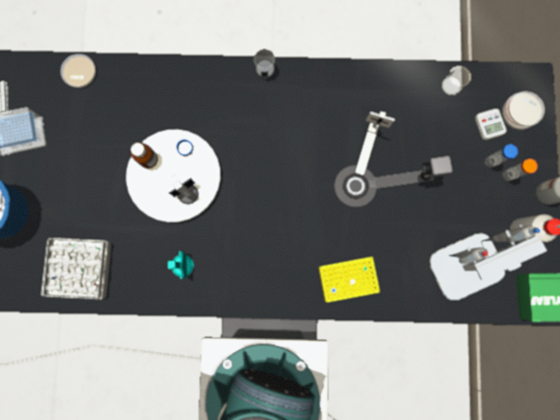

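The side and top views show the turntable (top view, around (173,175)), the station ring (355,186), the camera (440,166), the swing-arm plate (380,118) and the mirror (185,190). I'll zoom in on these.

```bash
python3 - <<'E'
from h import *
t=load('top0')['color'];s=load('side0')['color']
def crop(im,x0,x1,y0,y1,k): return cv2.resize(im[y0:y1,x0:x1],None,fx=k,fy=k,interpolation=cv2.INTER_CUBIC)[:,:,::-1]
cv2.imwrite('pics/c1.png',crop(t,120,230,120,230,5)); cv2.imwrite('pics/c2.png',crop(t,320,460,100,215,5))
cv2.imwrite('pics/c3.png',crop(s,180,290,265,370,5)); cv2.imwrite('pics/c4.png',crop(s,195,295,80,190,5))
E
```

```text
(no output)
```

View pics/c1.png

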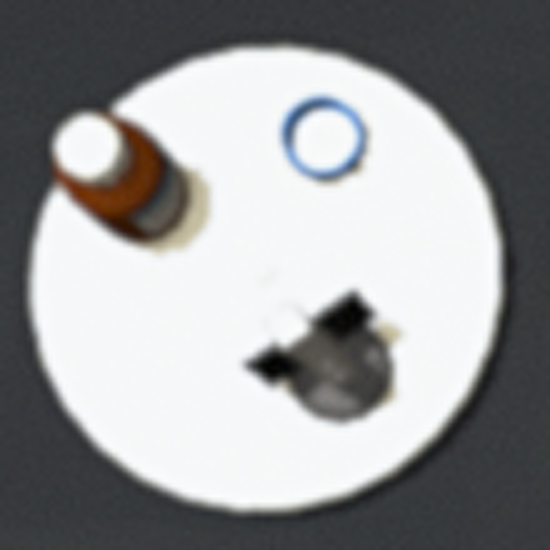

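View pics/c2.png

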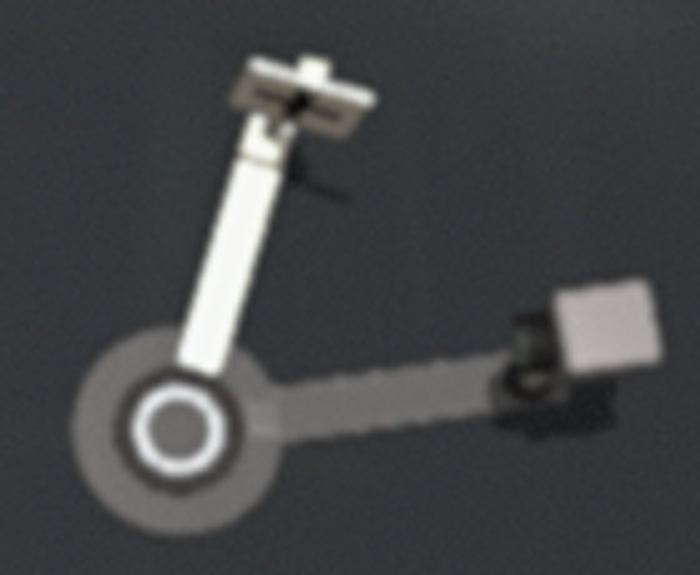

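View pics/c3.png

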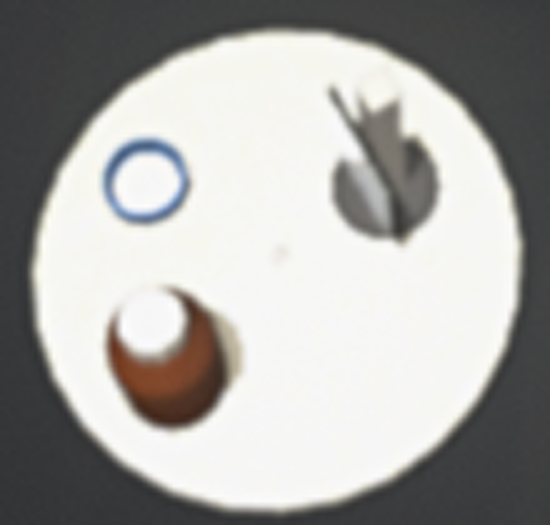

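View pics/c4.png

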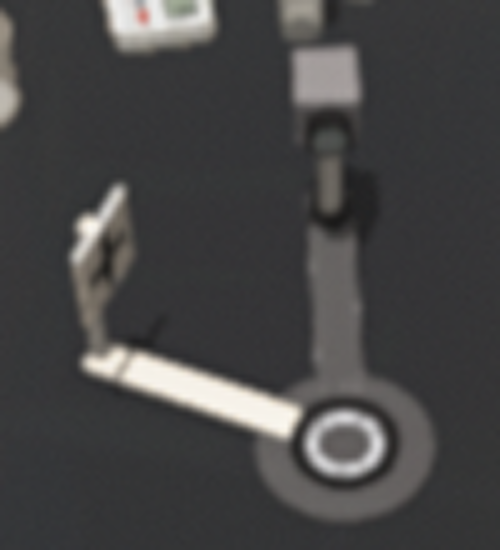

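```bash
cat >> h.py <<'E'
def tri(d1,a,d2,b):
    p,r=ray(d1,*a);q,s=ray(d2,*b)
    t=np.linalg.lstsq(np.c_[r,-s],q-p,rcond=None)[0]; A=p+r*t[0];B=q+s*t[1]
    return (A+B)/2,np.linalg.norm(A-B)
E
python3 - <<'E'
from h import *
np.set_printoptions(precision=4,suppress=True)
T=load('top0');S=load('side0')
def ell(mask,f=1):
    cs,_=cv2.findContours(mask.astype(np.uint8),cv2.RETR_EXTERNAL,cv2.CHAIN_APPROX_NONE)
    return sorted(cs,key=cv2.contourArea)[::-1]
C={'top':lambda x,y:(120+x/5,120+y/5),'top2':lambda x,y:(320+x/5,100+y/5),'s1':lambda x,y:(180+x/5,265+y/5),'s2':lambda x,y:(195+x/5,80+y/5)}
for d,n,seed in((T,'top',(173,200)),(S,'side',(236,345))):
    m=(d['color'].min(2)>150)
    c=[c for c in ell(m) if cv2.pointPolygonTest(c,seed,False)>0][0]
    h=cv2.convexHull(c)
    P=np.array([plane(d,*q[0],0.03)[:2] for q in c]); 
    from scipy.optimize import least_squares
    r=least_squares(lambda v:np.hypot(*(P-v[:2]).T)-v[2],[P[:,0].mean(),P[:,1].mean(),.12],loss='soft_l1',f_scale=.002)
    print(n,'table',r.x)
print('ring',plane(T,*C['top2'](179,430),.006),plane(S,*C['s2'](345,443),.006))
print('lens cam top (z130) T',plane(T,*C['top2'](608,327),.13))
print('cam top corners T',[plane(T,*C['top2'](*q),.13)[:2] for q in((555,293),(645,280),(663,360),(562,375))])
print('cam S corners',[plane(S,*C['s2'](*q),.13)[:2] for q in((293,48),(357,46),(362,103),(297,105))])
print('cross',plane(T,*C['top2'](297,101),.11),plane(S,*C['s2'](105,255),.11),tri(T,C['top2'](297,101),S,C['s2'](105,255)))
print('plate top T',[plane(T,*C['top2'](*q),.14)[:2] for q in((250,60),(373,100))],'S',[plane(S,*C['s2'](*q),.14)[:2] for q in((72,255),(125,187))])
print('foot T',plane(T,*C['top'](342,372),.04),'S',plane(S,*C['s1'](387,187),.04))
print('frame top T',[plane(T,*C['top'](*q),.11)[:2] for q in((247,365),(358,292))],'S',[plane(S,*C['s1'](*q),.11)[:2] for q in((333,90),(405,240))])
print('stemtop T',plane(T,*C['top'](288,318),.166),'S',plane(S,*C['s1'](378,85),.166))
print('bottle base',plane(T,*C['top'](165,215),.03),plane(S,*C['s1'](172,395),.03),'top',plane(T,*C['top'](88,148),.134),plane(S,*C['s1'](150,322),.134),'cap',plane(T,*C['top'](323,138),.047),plane(S,*C['s1'](146,180),.047))
E
```

```text
top table [0.5557 0.246  0.1187]
side table [0.5587 0.2469 0.1193]
ring [ 0.5436 -0.2259  0.006 ] [ 0.5445 -0.2244  0.006 ]
lens cam top (z130) T [ 0.5761 -0.4095  0.13  ]
cam top corners T [array([ 0.5919, -0.3847]), array([ 0.5993, -0.4275]), array([ 0.5609, -0.4352]), array([ 0.5525, -0.3875])]
cam S corners [array([ 0.5997, -0.4261]), array([ 0.561 , -0.4323]), array([ 0.5524, -0.3856]), array([ 0.591 , -0.3795])]
cross [ 0.689  -0.2666  0.11  ] [ 0.6898 -0.2676  0.11  ] (array([ 0.6891, -0.2665,  0.1112]), np.float64(0.0008216629410553656))
plate top T [array([ 0.699 , -0.2384]), array([ 0.6809, -0.2967])] S [array([ 0.7006, -0.2403]), array([ 0.6796, -0.2942])]
foot T [0.5049 0.2022 0.04  ] S [0.5076 0.2093 0.04  ]
frame top T [array([0.4964, 0.2345]), array([0.5332, 0.1833])] S [array([0.5346, 0.1881]), array([0.4913, 0.2568])]
stemtop T [0.5099 0.2043 0.166 ] S [0.5091 0.2047 0.166 ]
bottle base [0.5857 0.2992 0.03  ] [0.5974 0.3199 0.03  ] top [0.5946 0.3101 0.134 ] [0.5969 0.3134 0.134 ] cap [0.6241 0.2166 0.047 ] [0.6264 0.2215 0.047 ]
```

```bash
python3 - <<'E'
from h import *
T=load('top0')['color'];S=load('side0')['color']
a=cv2.resize(T[165:210,160:210],None,fx=14,fy=13,interpolation=cv2.INTER_NEAREST); b=cv2.resize(S[270:320,235:280],None,fx=12,fy=12,interpolation=cv2.INTER_NEAREST)
f=lambda a:(255*(a/255.)**.6).astype('uint8')[:,:,::-1]
cv2.imwrite('pics/d1.png',f(a));cv2.imwrite('pics/d2.png',f(b))
E
```

```text
(no output)
```

View pics/d1.png

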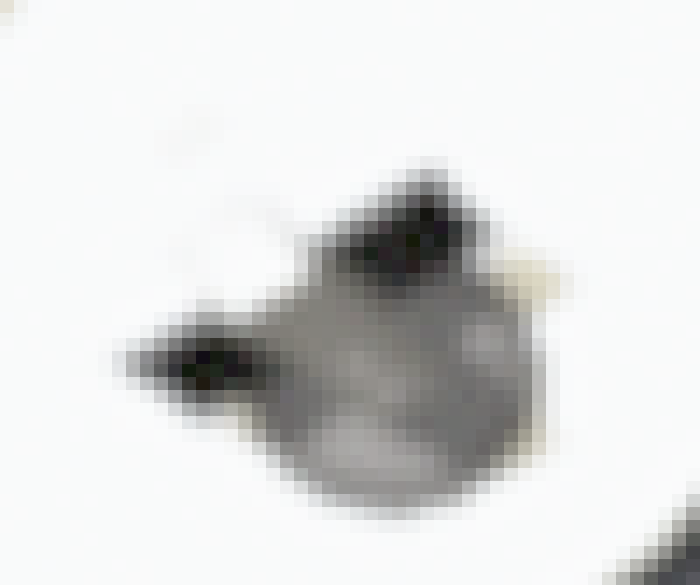

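View pics/d2.png

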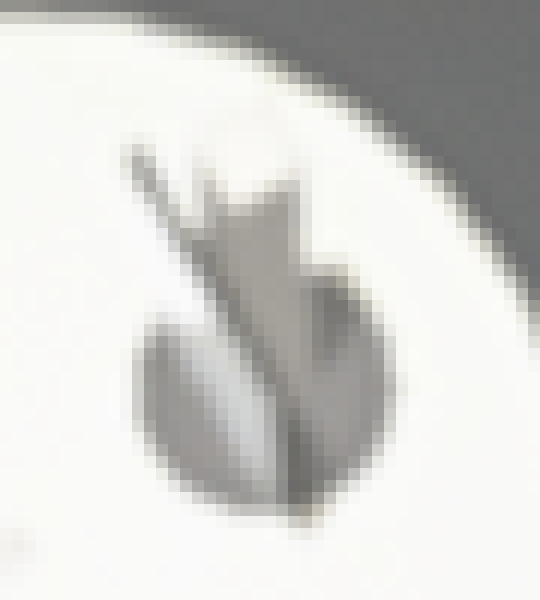

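The top and side views agree to about 2 mm on the stem top, ring, camera and cross. The cross lies 151 mm from the ring at z = 0.111. The pane faces up and left in the top view, at a yaw of about 36°. I'll grip with the jaws along the mirror's x axis.

```bash
cat >> h.py <<'E'
def rel(target,yawdeg,P0=None,R0=None):
    from scipy.spatial.transform import Rotation as Ro
    s=sensors.sense(); P=s['eef_pos'] if P0 is None else np.array(P0); R=s['ee_rot'] if R0 is None else R0
    y=np.radians(yawdeg); Rt=np.array([[np.cos(y),np.sin(y),0],[np.sin(y),-np.cos(y),0],[0,0,-1]])
    return np.round(R.T@(np.array(target)-P),4), np.round(Ro.from_matrix(R.T@Rt).as_rotvec(),4)
E
python3 -c "
from h import *
print(rel([.5095,.2045,.216],36))"
```

```text
(array([-0.3804,  0.4467, -0.0023]), array([3.000e-04, 1.000e-03, 7.037e-01]))
```

```bash
python3 -m jog '[[-0.03,0.035,-0.003,0,0,0.06,100],[-0.38,0.447,-0.003,0,0.001,0.704,100],[-0.38,0.447,-0.003,0,0.001,0.704,100],[-0.38,0.447,-0.003,0,0.001,0.704,100],[-0.38,0.447,-0.003,0,0.001,0.704,100],[-0.38,0.447,-0.003,0,0.001,0.704,100],[-0.38,0.447,-0.003,0,0.001,0.704,100],[-0.38,0.447,-0.003,0,0.001,0.704,100],[-0.38,0.447,-0.003,0,0.001,0.704,100],[-0.38,0.447,-0.003,0,0.001,0.704,100],[-0.38,0.447,-0.003,0,0.001,0.704,100],[-0.38,0.447,-0.003,0,0.001,0.704,100],[-0.38,0.447,-0.003,0,0.001,0.704,100],[-0.38,0.447,-0.003,0,0.001,0.704,100]]'; python3 - <<'E'
from h import *
print(rel([.5095,.2045,.126],36),sensors.sense()['clock'])
for n in('side','top'): grab(n,n+'1')
T=load('top1')['color'];S=load('side1')['color']
cv2.imwrite('pics/e.png',np.hstack([cv2.resize(T[110:260,110:260],(400,400)),cv2.resize(S[230:380,170:320],(400,400))])[:,:,::-1])
E
```

```text
clock: 1.85
eef_pos: [0.5096, 0.2059, 0.2169]
ee_rot: [[0.808, 0.589, 0.001], [0.589, -0.808, 0.001], [0.001, -0.0, -1.0]]
ft_force: [-0.2, -0.3, 0.5]
grip_width: 0.0913
(array([-0.001 ,  0.0012,  0.0909]), array([-0.0004, -0.0009,  0.001 ])) 1.85
```

View pics/e.png

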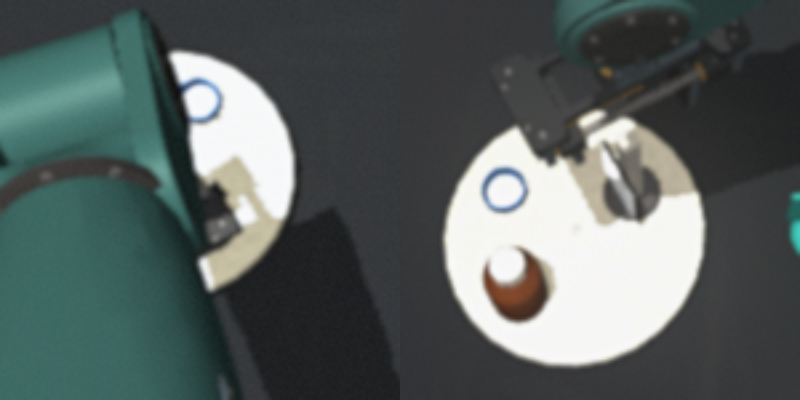

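The side view shows the fingers straddling the stem, with the jaw line roughly square to the pane and the bottle and cap well clear. Next I descend and close.

```bash
python3 -m jog '[[-0.001,0.001,0.03,0,0,0,100],[-0.001,0.001,0.06,0,0,0,100],[-0.001,0.001,0.08,0,0,0,100],[-0.001,0.001,0.091,0,0,0,100],[-0.001,0.001,0.091,0,0,0,100],[-0.001,0.001,0.091,0,0,0,60],[-0.001,0.001,0.091,0,0,0,40],[-0.001,0.001,0.091,0,0,0,25],[-0.001,0.001,0.091,0,0,0,15],[-0.001,0.001,0.091,0,0,0,0],[-0.001,0.001,0.091,0,0,0,0],[-0.001,0.001,0.091,0,0,0,0],[-0.001,0.001,0.091,0,0,0,0]]'
```

```text
clock: 3.58
eef_pos: [0.5098, 0.2039, 0.1259]
ee_rot: [[0.809, 0.588, 0.0], [0.588, -0.809, 0.001], [0.001, -0.0, -1.0]]
ft_force: [-1.5, -0.2, -1.2]
grip_width: 0.0156
```

The grip width is 15.6 mm, which matches the 16 mm stem held flush. Lifting.

```bash
python3 -m jog '[[0,0,-0.01,0,0,0,0],[0,0,-0.03,0,0,0,0],[0,0,-0.055,0,0,0,0],[0,0,-0.075,0,0,0,0],[0,0,-0.08,0,0,0,0],[0,0,-0.08,0,0,0,0]]'; python3 - <<'E'
from h import *
for n in('side','top'): grab(n,n+'2')
T=load('top2')['color'];S=load('side2')['color']
cv2.imwrite('pics/f.png',np.hstack([cv2.resize(T[110:260,110:260],(400,400)),cv2.resize(S[230:380,170:320],(400,400))])[:,:,::-1])
b=np.array([-.0001,0,0]);y=np.radians(-48)
print(rel([.544-.0134*np.cos(y),-.225-.0134*np.sin(y),.205],-48))
E
```

```text
clock: 4.32
eef_pos: [0.5097, 0.2038, 0.2059]
ee_rot: [[0.809, 0.588, 0.001], [0.588, -0.809, 0.001], [0.001, -0.0, -1.0]]
ft_force: [0.4, 0.7, -1.5]
grip_width: 0.0159
(array([-0.2252,  0.3539, -0.    ]), array([-4.0000e-04,  6.0000e-04,  1.4657e+00]))
```

View pics/f.png

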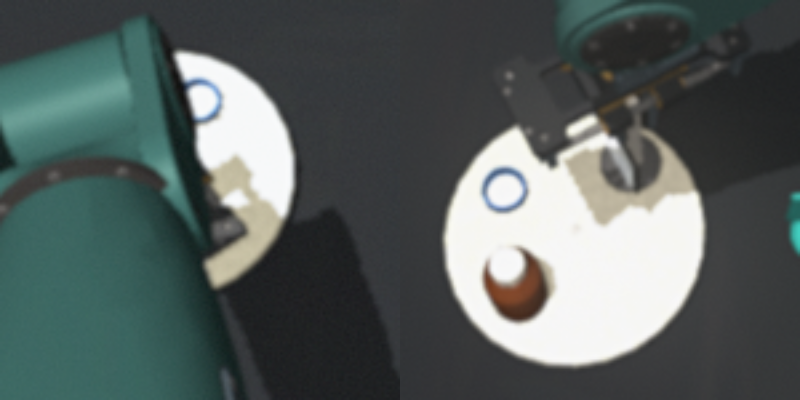

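The mirror is lifted and upright, held 80 mm up, and the bottle and cap are undisturbed. Now I move it over the ring, staying high.

```bash
python3 -m jog '[[-0.005,0.008,0,0,0,0.03,0],[-0.016,0.025,0,0,0,0.11,0],[-0.036,0.057,0,0,0,0.24,0],[-0.059,0.093,0,0,0,0.38,0],[-0.081,0.127,0,0,0,0.53,0],[-0.104,0.163,0,0,0,0.68,0],[-0.126,0.198,0,0,0,0.82,0],[-0.149,0.234,0,0,0,0.97,0],[-0.171,0.269,0,0,0,1.11,0],[-0.191,0.3,0,0,0,1.24,0],[-0.208,0.327,0,0,0,1.35,0],[-0.219,0.344,0,0,0,1.43,0],[-0.225,0.354,0,0,0,1.466,0],[-0.225,0.354,0,0,0,1.466,0],[-0.225,0.354,0,0,0,1.466,0]]'; python3 - <<'E'
from h import *
for n in('side','top'): grab(n,n+'3')
T=load('top3')['color'];S=load('side3')['color']
cv2.imwrite('pics/g.png',np.hstack([cv2.resize(T[80:260,280:460],(400,400)),cv2.resize(S[60:220,190:350],(400,400))])[:,:,::-1])
y=np.radians(-48)
print(rel([.544-.0134*np.cos(y),-.225-.0134*np.sin(y),.205],-48))
E
```

```text
clock: 6.3
eef_pos: [0.5355, -0.2143, 0.2054]
ee_rot: [[0.67, -0.742, 0.0], [-0.742, -0.67, 0.001], [-0.001, -0.001, -1.0]]
ft_force: [-0.2, -0.4, -1.3]
grip_width: 0.0155
(array([0.0002, 0.001 , 0.0006]), array([-0.0009,  0.0004,  0.0011]))
```

View pics/g.png

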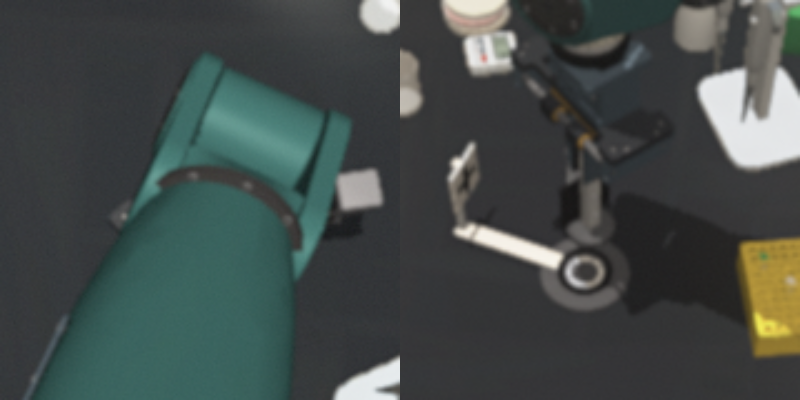

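The mirror hangs over the hub with its face toward the gap between the camera and the plate, and nothing is touching. Lowering to lens height.

```bash
python3 -m jog '[[0,0.001,0.01,0,0,0.001,0],[0,0.001,0.025,0,0,0.001,0],[0,0.001,0.038,0,0,0.001,0],[0,0.001,0.045,0,0,0.001,0],[0,0.001,0.0465,0,0,0.001,0],[0,0.001,0.0465,0,0,0.001,0],[0,0.001,0.0465,0,0,0.001,0]]'; python3 - <<'E'
from h import *
np.set_printoptions(precision=4,suppress=True)
for n in('side','top'): grab(n,n+'4')
S=load('side4');c=S['color']
cv2.imwrite('pics/i.png',cv2.resize((255*(c[110:190,205:305]/255.)**.6).astype('uint8'),None,fx=8,fy=7.5,interpolation=cv2.INTER_CUBIC)[:,:,::-1])
s=sensors.sense();P=s['eef_pos'];R=s['ee_rot']
M=np.c_[R[:,0],-R[:,1],-R[:,2]]; O=P-M[:,2]*.0959
f=lambda q:np.array([(proj(S,O+M@np.array(q))[0]-205)*8,(proj(S,O+M@np.array(q))[1]-110)*7.5])
for n,q in dict(face=(.0134,0,.047),ftl=(.0134,.033,.08),ftr=(.0134,-.033,.08),fbl=(.0134,.033,.014),fbr=(.0134,-.033,.014),foot=(0,0,0.01)).items(): print(n,O+M@np.array(q),f(q))
y=np.radians(-48)
print(rel([.544-.0134*np.cos(y),-.225-.0134*np.sin(y),.159],-48),s['clock'],s['joint_vel'])
E
```

```text
clock: 7.28
eef_pos: [0.5353, -0.2156, 0.1596]
ee_rot: [[0.668, -0.744, 0.001], [-0.744, -0.668, 0.001], [0.0, -0.001, -1.0]]
ft_force: [-0.1, 0.3, -0.9]
grip_width: 0.0156
face [ 0.5442 -0.2255  0.1106] [469.646  275.3269]
ftl [ 0.5687 -0.2035  0.1436] [390.3647 259.3784]
ftr [ 0.5196 -0.2476  0.1435] [545.4443 179.7192]
fbl [ 0.5688 -0.2034  0.0776] [396.0426 368.1659]
fbr [ 0.5197 -0.2475  0.0775] [544.2409 290.3326]
foot [ 0.5353 -0.2155  0.0736] [491.893  357.7264]
(array([-0.0005, -0.0002,  0.0005]), array([-0.0012, -0.0003, -0.0012])) 7.375 [0.0019 0.0008 0.0012 0.0012 0.0011 0.0002]
```

View pics/i.png

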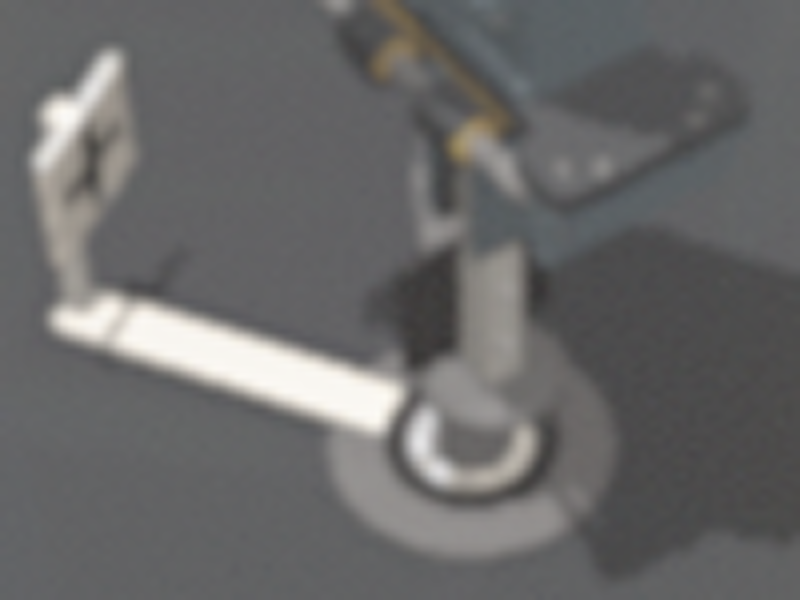

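```bash
python3 - <<'E'
from h import *
S=load('side4');c=S['color']
k=18;u0,v0=245,128
im=cv2.resize((255*(c[v0:v0+32,u0:u0+40]/255.)**.45).astype('uint8'),None,fx=k,fy=k,interpolation=cv2.INTER_NEAREST)[:,:,::-1].copy()
s=sensors.sense();P=s['eef_pos'];R=s['ee_rot']
M=np.c_[R[:,0],-R[:,1],-R[:,2]]; O=P-M[:,2]*.0959
def pt(q):
    u,v=proj(S,O+M@np.array(q)); return int((u-u0+.5)*k),int((v-v0+.5)*k)
for x,col in((.0134,(0,255,0)),(.008,(0,0,255))):
    cv2.polylines(im,[np.array([pt((x,a*.033,z)) for a,z in((1,.08),(-1,.08),(-1,.014),(1,.014))])],True,col,1)
cv2.polylines(im,[np.array([pt((.028*np.cos(t),.028*np.sin(t),.01)) for t in np.linspace(0,6.28,40)])],True,(255,255,0),1)
for sg in(1,-1): cv2.line(im,pt((-.008,sg*.008,.01)),pt((-.008,sg*.008,.096)),(255,0,255),1)
cv2.imwrite('pics/j.png',im)
E
```

```text
(no output)
```

View pics/j.png

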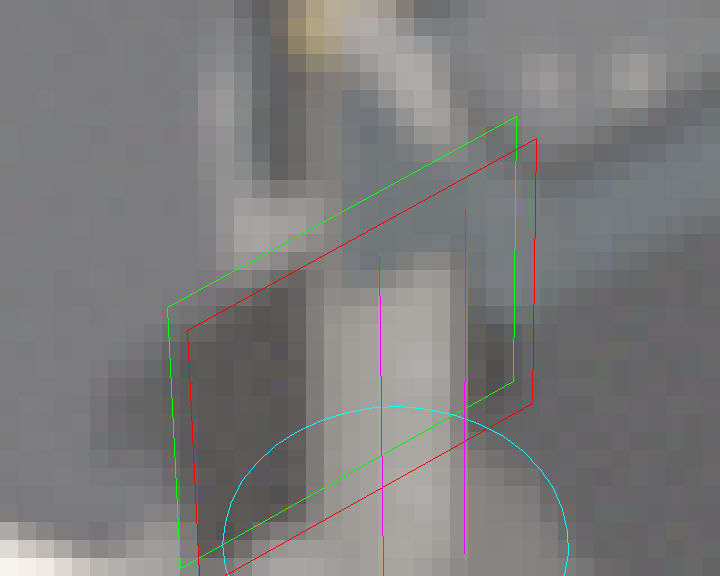

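```bash
python3 - <<'E'
from h import *
S=load('side4');c=S['color'].mean(2)
s=sensors.sense();P=s['eef_pos'];R=s['ee_rot']
M=np.c_[R[:,0],-R[:,1],-R[:,2]]; O=P-M[:,2]*.0959
for v in range(144,158): print(v,c[v,252:276].round().astype(int))
for z in(.06,.04,.02): print(z,[np.round(proj(S,O+M@np.array((a*.008,b*.008,z))),1) for a,b in((1,1),(-1,1),(-1,-1))])
for dx in((.002,0,0),(0,.002,0)): print('2mm mirror x/y ->',np.round(np.array(proj(S,O+M@(np.array(dx)+[0,0,.04])))-proj(S,O+M@np.array((0,0,.04))),2))
print('foot',[np.round(proj(S,O+M@np.array((.028*np.cos(t),.028*np.sin(t),.01))),1) for t in np.linspace(0,6.28,13)])
E
```

```text
144 [54 53 51 51 45 42 39 30 24 30 53 68 66 71 85 93 97 88 57 38 47 51 48 43]
145 [ 53  52  47  44  40  32  27  23  24  30  55  73  80  86  98 102 101  88
  58  32  35  41  41  37]
146 [ 51  48  40  34  32  25  23  22  23  30  54  78  85  92 100 102 102  89
  56  29  24  30  35  34]
147 [ 48  41  32  27  24  23  23  25  22  29  53  77  88  92 100 105 106  91
  57  26  22  27  33  34]
148 [ 41  36  30  24  26  22  25  24  24  27  50  77  87  92  99 106 110  94
  58  28  20  27  33  33]
149 [ 37  32  28  26  24  23  25  22  24  28  51  76  86  91  98 102 105  91
  57  26  21  27  31  34]
150 [ 34  34  29  26  24  24  25  25  23  26  52  77  87  92  97  99 100  88
  57  29  25  29  32  35]
151 [ 35  33  32  28  25  24  25  24  23  27  51  76  86  91  98 101 100  88
  58  31  30  32  33  34]
152 [ 37  34  30  26  24  26  24  24  24  29  50  75  86  91  98 101 100  90
  62  40  35  34  34  33]
153 [ 45  40  34  26  23  24  25  25  22  28  51  77  86  91  98 101 101  92
  69  50  43  37  35  34]
154 [ 49  46  38  30  26  23  25  24  24  28  50  75  85  90 100 105 104  94
  71  58  53  45  
[... 206 characters left out ...]
54  44]
157 [ 63  75  73  49  25  21  26  38  50  57  68  79  85  90  97  99 100  93
  73  61  60  60  57  51]
0.06 [array([262.4, 146.3]), array([265.7, 150. ]), array([270.3, 147.4])]
0.04 [array([262.5, 150.7]), array([265.7, 154.4]), array([270.3, 151.8])]
0.02 [array([262.6, 155.1]), array([265.8, 158.7]), array([270.3, 156.1])]
2mm mirror x/y -> [-0.4  -0.45]
2mm mirror x/y -> [-0.57  0.32]
foot [array([261. , 151.5]), array([257.8, 154.5]), array([256.9, 158.4]), array([258.6, 162.2]), array([262.4, 164.7]), array([267.3, 165.4]), array([272., 164.]), array([275.2, 160.9]), array([276., 157.]), array([274.3, 153.3]), array([270.5, 150.8]), array([265.7, 150.1]), array([261. , 151.5])]
```

View pics/side4.png

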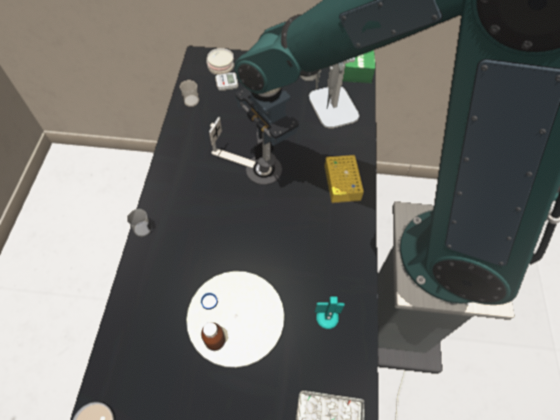

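The bottle (212,335) and cap (209,300) are still on the turntable, and the swing-arm plate (215,130) hasn't moved. Wrist force is about 1 N, so I'm handing in.

```bash
python3 -c "
from bench import close_job,sensors
s=sensors.sense();print(s['clock'],s['grip_width'],s['ft_force'],abs(s['joint_vel']).max())
print(close_job())"
```

```text
7.375 0.015751227748089045 [-0.29129959  0.06054247 -0.9772836 ] 0.0018622006702980044
the job is handed in; nothing more can be done
None
```

I gripped the mirror by its stem, lifted it off the turntable and carried it to the ring. It is held upright there with its face turned to the bisector between the lens and the cross. The job was handed in at 7.4 s with the arm still holding it.

- **Position:** the arm pose and grip geometry put the middle of the pane at (0.544, −0.2255, 0.1106). I measured the view point at (0.544, −0.225, 0.110).
- **Facing:** the tool yaw was about −48°, which matches the bisector of the camera direction (−80°) and the cross direction (−16°).
- **Grip and stillness:** the grip was flush at 15.7 mm, the wrist force was about 1 N and the joints were still.
- **Bystanders:** the last picture shows the bottle standing, the cap on the turntable, and the swing arm where it was.

**Disagreement:** in the side view the stem edges sat about 0.35 px, or 1 mm, left of where I predicted. That is within the calibration error, so I did not correct it.

**Not checked:** the arm hid the mirror from the top camera, so the last position check used one view only. The reflection itself could not be seen.

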